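# Index the mitre guide one hole over

### The job

Set the mitre guide for the next cut: hook a fingertip under the pull ring of the spring index pin, lift the pin out of its hole, swing the arm over to the next hole on the side where the wooden type block lies, and let the pin spring fully home in that hole. Handle the ring gently, and leave the type block, the ink tin and the dabber where they are.

Things in the scene. Friction and masses are not known exactly. Their poses are not given: they have to be found in the camera images.
- guide: mitre guide, fixed to the bench: wooden board 205 x 190 x 18 mm with an aluminium index plate on it (top 28 mm above the bench) that has five 13 mm holes on an arc. Origin on the bench; x runs from the pivot to the middle hole, y to the left of that, z up. Pivot at x = -75 mm, y = 0; board from x = -110 to 95 mm.
- pivot (a point): the swing arm's vertical pivot axis, at the level of the index plate's top, 28 mm above the bench. The five holes lie 140 mm from it, at -30, -15, 0, +15 and +30 degrees from the guide's x axis (positive towards the guide's +y). The arm starts in the middle hole.
- guide_arm (a joint): angle of the steel swing arm about the pivot, rad: 0 in the middle hole, positive with its free end towards the guide's +y; one hole is 0.262, stops at 0.62. With the pin lifted about 1.5 N at the ring swings it; it stays where left. Flat bar 26 mm wide, top 38 mm above the bench, 15 mm past the pin; a crosswise fence 150 mm long by the pivot, top 56 mm above the bench.
- index_pin (a joint): height of the spring index pin, m: 0 = nose fully home in a hole, 0.018 = upper stop. Above 0.009 the nose is clear of the hole and the arm swings freely. Spring and weight press down with 4 N at 0, 6 N at the stop. Let go between holes, it rides on the plate (about 0.0085) and drops into the next hole that comes under it; it enters within about 4 mm of a hole's middle.
- ring_center (a point): centre of the pull ring, fixed on top of the pin: steel, 56 mm clear, 72 mm outside, 8 mm wire. Its top leans 40 degrees outwards, away from the pivot, so a finger slanting down and outwards along the arm goes through it. Centre 94 mm above the bench (pin home) and 23 mm beyond the pin's axis. Site x: along the arm away from the pivot; z up. Below, a barrel 20 mm wide, top at 62 mm.
- type_block_center (a point): centre of the loose wooden type block, 50 x 40 x 24 mm, lying on the bench at the guide's left or right side: it shows to which side the arm must go. Not to be moved.
- ink_tin_center (a point): centre of a loose round ink tin, 68 mm diameter, 30 mm high, on the bench at the guide's other side. Not to be moved.
- dabber_center (a point): half-way up a loose ink dabber, a dark round pad 66 mm across with a wooden knob on top, 85 mm high in all, standing on the bench to the right. Not to be moved.
Things that resemble listed ones, but are neither listed nor needed, are in the scene too. Several things look just like the part that bears type_block_center: the one meant starts farthest from the robot's base.

How it is judged:
By the outcome, as a careful person would: the job done as asked, in the order asked, and still so for the second after the job is handed in, with the robot touching nothing.
It also fails if it takes over 42 s, if anything falls off the work surface, if the arm or the gripper's body presses on something with over 40 N, if the wrist force passes 120 N, or if a joint passes its speed limit or range.

### The arm

A 6-joint arm with a two-finger parallel gripper is mounted at the origin on the work surface; the furniture and walls round the work are solid. World frame = base frame: x ahead of the robot, y to its left, z up, the work surface at z = 0. Lengths are in mm, angles in rad, forces in N, time in s.
With the tool pointing down it reaches from about 275 to 775 mm from the base axis. Payload 14.6 kg.
Tool frame: the origin (TCP) lies at the very end of the fingers, on their centre line; the grasp point (between the pads) lies 19 mm behind it (r.grasp_offset is the distance from the TCP to the grasp point, in mm); z points along the fingers, y is the line along which they close (so a half turn about z gives the same grasp; the last joint's range is limited). The gripper opens to 85 mm and grips with 20 to 120 N. Pads are 22 mm wide; open, the fingers measure 114 mm over their backs; the gripper's body (76 mm by 85 mm) begins 54 mm behind the grasp point. The pads swing forward as they close: fully open they stand 13 mm farther back than shut.
Start: joints at [-1.32, 0.263, -0.048, 1.259, 0, 1.415], TCP at [207.24, -482.369, 231.278] pointing down, gripper open.
Joint ranges: [-2.65, 2.65], [-0.89, 1.7], [-1.18, 1.37], [-2.13, 2.11], [-1.35, 1.29], [-3.14, 3.14]. Speed limits (rad/s): [1.89, 1.89, 2.57, 2.79, 3.14, 3.14].

### API

Orientations are given as a unit quaternion [x, y, z, w].
In Python, from plant import sensors, eyes, r gives the robot as it stands. The module is installed in compiled form; this text tells all that it offers.
- The arm moves only by the tool drive_tool, never from a script. Its argument "deltas" is a list of rows, each a list of 2 entries, a list of its own where there are three numbers: the shift along the tool's x, y, z as a fraction of full scale, then the turn, a rotation vector about the tool's x, y, z as a fraction of full scale. In form: [[[tx, ty, tz], [rx, ry, rz]], ...]. A call has 1 to 10 rows; each row shifts and turns the commanded pose from where the row before left it, along the tool's axes as they then stand; what a row does not reach is not made up. Full scale, the value 1, is 15 cm for a shift and pi/2 rad for a turn. A row lasts 1/8 s, in which the tool goes at most 62.5 mm and 10.7 degrees, less where a joint would pass 70% of its speed; a pose out of reach is approached as far as the arm can. A call with a number of a shift or a turn outside -1 to 1 is refused whole. A call with a gripper value outside its range is refused whole. "grip" is the opening, from -1 (shut) to 1 (fully open), so that 0 is half open, set as the call begins (left out, the last holds). The fingers move at their own pace and stop on an object; "grip_force" is the grip in N (left out, the last holds). Time passes only in rows, so rows that do not move let the fingers close. It gives the time, the measured TCP pose, the force, the opening and the grip force at its end, in the units of the state.
- sensors.get_obs(): the state, without advancing time (a new reading comes with each control period).
- eyes.grab_frame(name): name is "scene" or "top" or "wrist"; returns a dict with "color" (480x640x3 uint8, red, green, blue), "intrinsics" (3x3 intrinsics, pixels), "rvec" (rotation vector, rad) and "tvec" (3), from world to camera coordinates, as OpenCV has them. Camera axes: x right, y down, z forward; pixel columns grow to the right and rows downward; lengths in mm; the calibration is good to about 2 mm. A picture is of the moment at which its call begins. There is no depth.
- r.job_done(): hands the job in; it is judged then, once.
The state is a dict: "t": time; "joint_positions": joint angles; "qvel": joint speeds; "joint_torque": joint torques, N m; "ee_pos": TCP position; "tool_rot": TCP orientation; "force": force on the tool from outside, world axes, zero at the start; "ft_torque": the same for the moment, N m; "opening": finger opening in mm; "grasp_force": force on a finger pad.
Only numpy, scipy, OpenCV 4.12 (cv2) and the standard library are available. Lean on these libraries where they do the work, as an engineer would, in place of code of your own. Each camera call takes 0.05 s, during which the arm holds its last target. There are 200 camera calls.

## Working session

There is one attempt and no reset: what is moved stays moved. The work goes in short steps, Python scripts to look and compute and a tool call to move; the robot and the scene stay as the last step left them, time stands still between calls to the robot, and variables do not carry over. Pictures are saved under pics/ and viewed, at most 12 in all, crops included, and the job is handed in when it is done.

Besides the shell and the picture viewer there is one more tool, called after "Emit:" as name(argument=value, ...), one argument or row to a line, values as JSON. drive_tool: Moves the arm, as the interface text tells. Shift numbers are shares of 15 cm and turn numbers shares of pi/2 rad, none past 1 either way. Its arguments: {"type":"object","properties":{"deltas":{"type":"array","items":{"type":"array"}},"grip":{"type":"number"},"grip_force":{"type":"number"}},"required":["deltas"]}

```bash
mkdir -p pics
python3 - <<'E'
from plant import sensors, eyes, r
import cv2,pickle
o=sensors.get_obs(); print(o)
d={}
for n in("scene","top"):
    f=eyes.grab_frame(n); d[n]=f; cv2.imwrite(f"pics/{n}0.png",f["color"][:,:,::-1]); print(n,f["intrinsics"],f["rvec"],f["tvec"])
pickle.dump(d,open("f0.pkl","wb"))
E
```

```text
{'t': 0.0, 'joint_positions': array([-1.32030201e+00,  2.63545540e-01, -4.89722015e-02,  1.25935665e+00,
        1.13289089e-06,  1.41554336e+00]), 'qvel': array([ 0.00034886, -0.00042213, -0.00057337, -0.00152001,  0.00147267,
       -0.0015009 ]), 'joint_torque': array([-4.27002306e-03, -6.37614655e+01,  3.84562862e+01,  1.37183414e-02,
       -1.66634745e-04, -5.13236174e-06]), 'ee_pos': array([ 207.17024331, -482.09919396,  230.80041491]), 'tool_rot': array([ 9.79491485e-01,  2.01484838e-01, -2.50935671e-05, -5.38447925e-04]), 'force': array([ 0.15489829, -0.22026981,  0.19172258]), 'ft_torque': array([ 0.04185627, -0.03315753, -0.01928762]), 'grasp_force': 0.0, 'opening': 85.50651320025378}
scene [[514.21464425   0.         313.03445753]
 [  0.         514.21464425 239.67575162]
 [  0.           0.           1.        ]] [ 2.06586812 -0.85483055  0.40868396] [-309.22146944  244.79368076  919.69144581]
top [[519.75973222   0.         322.46143757]
 [  0.         519.75973222 238.81143519]
 [  0.           0.           1.        ]] [ 2.15058628 -2.15495535  0.15852927] [ -42.43261811  437.43979436 1135.79618862]
```

View pics/top0.png

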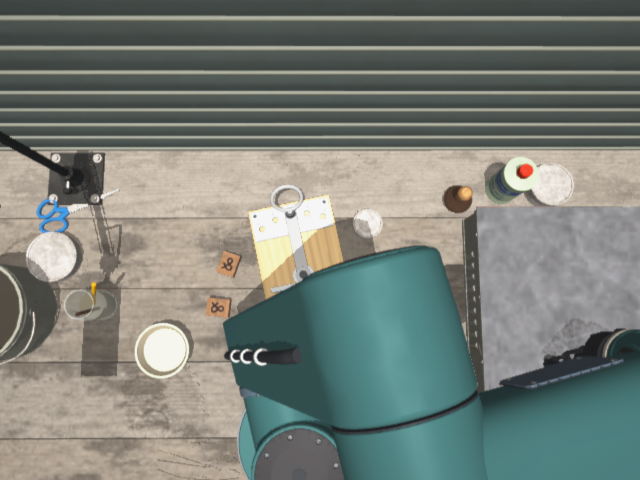

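View pics/scene0.png

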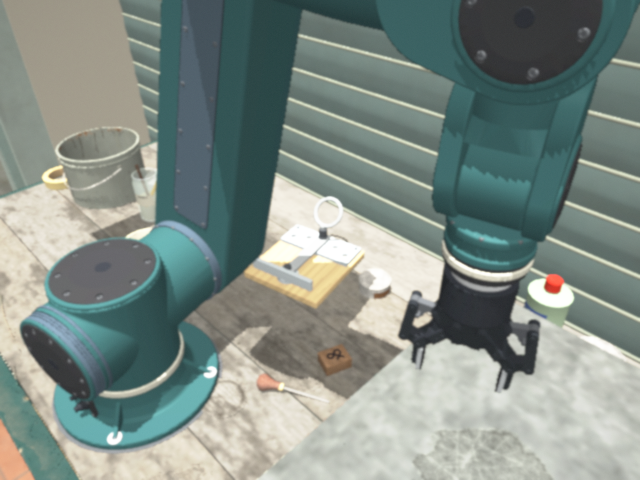

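The top view shows the guide with its pivot at about (303,275) and the pin at about (291,212). The ring is near (288,198) and the white tin is right of the guide at (368,222). Candidates for the type block are (229,264) and (217,307) on the left of the guide, and a third at scene (335,360). The dabber is at (460,197). I'll measure each block's distance from the base.

```bash
cat > h.py <<'E'
import numpy as np,cv2,pickle
from scipy.spatial.transform import Rotation as R
def ray(f,p,z):
    K=f["intrinsics"];M=cv2.Rodrigues(np.array(f["rvec"],float))[0];t=np.array(f["tvec"],float).ravel()
    d=M.T@np.linalg.solve(K,[p[0],p[1],1]);c=-M.T@t
    return c+d*(z-c[2])/d[2]
def proj(f,P):
    return cv2.projectPoints(np.array(P,float).reshape(-1,3),np.array(f["rvec"],float),np.array(f["tvec"],float),f["intrinsics"],None)[0].reshape(-1,2)
E
python3 - <<'E'
from h import *
d=pickle.load(open("f0.pkl","rb"))
for n,p,z in [("top",(229,264),24),("top",(217,307),24),("scene",(335,356),24),("top",(368,222),30),("top",(303,275),45),("top",(291,212),62),("top",(288,198),94),("top",(460,197),60),("scene",(322,235),62),("scene",(329,213),94),("scene",(288,267),38)]:
    w=ray(d[n],p,z);print(n,p,w.round(),np.hypot(w[0],w[1]).round())
a=d["top"]["color"][150:330,190:390,::-1];b=d["scene"]["color"][180:310,230:410,::-1]
cv2.imwrite("pics/c1.png",cv2.resize(a,None,fx=3.3,fy=3.3,interpolation=2)); cv2.imwrite("pics/c2.png",cv2.resize(b,None,fx=4.4,fy=4.4,interpolation=2))
E
```

```text
top (229, 264) [382. 166.  24.] 416.0
top (217, 307) [286. 190.  24.] 344.0
scene (335, 356) [ 264. -229.   24.] 350.0
top (368, 222) [ 476. -146.   30.] 498.0
top (303, 275) [355.  -0.  45.] 355.0
top (291, 212) [493.  26.  62.] 493.0
top (288, 198) [517.  31.  94.] 518.0
top (460, 197) [ 526. -348.   60.] 631.0
scene (322, 235) [473.  10.  62.] 473.0
scene (329, 213) [513.  27.  94.] 514.0
scene (288, 267) [363.   4.  38.] 363.0
```

View pics/c1.png

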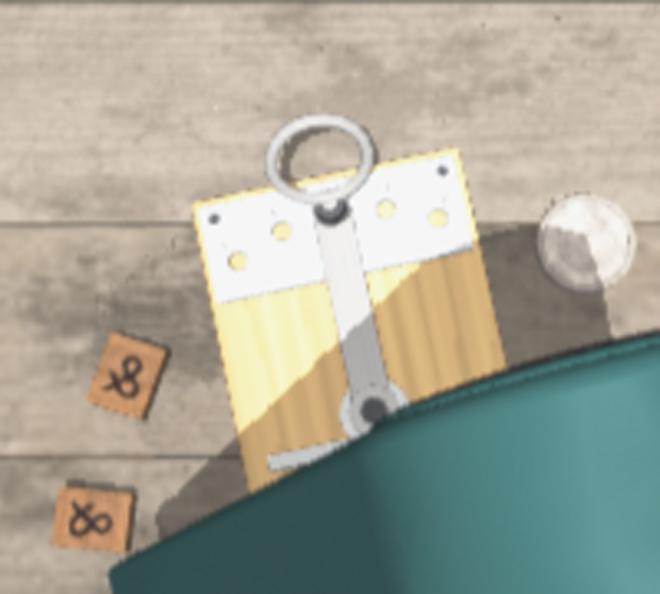

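View pics/c2.png

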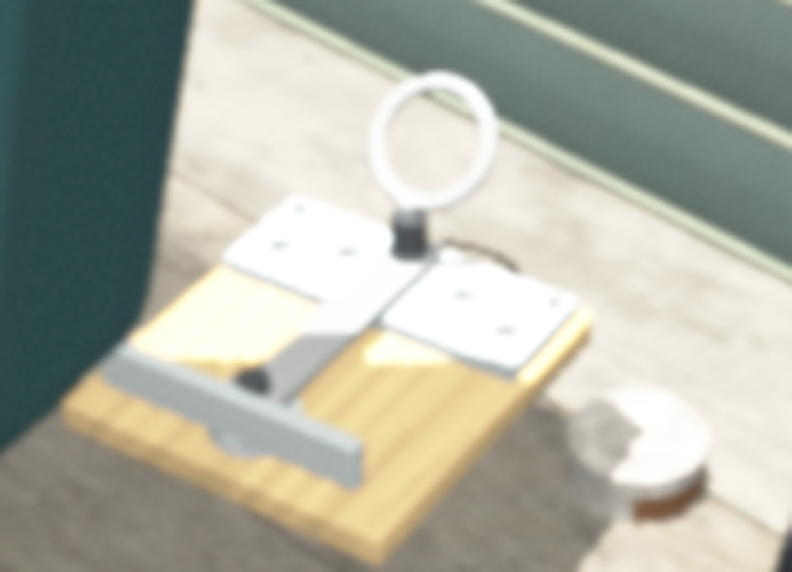

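The enlarged crops show the four free holes at crop pixels (237,261), (281,231), (386,209) and (437,218). The ring centre is at (320,160) in the top crop and (434,140) in the scene crop. The farthest type block is the one at (229,264), on the guide's left, with the tin on the right. The arm must therefore go to +15°.

Run:
```python
from h import *
from scipy.optimize import least_squares
d=pickle.load(open("f0.pkl","rb"));T=d["top"];S=d["scene"]
def pt(p,a):
    c,s=np.cos(p[2]),np.sin(p[2]);A=np.radians(a);q=np.array([140*np.cos(A),140*np.sin(A)])
    return p[:2]+np.array([[c,-s],[s,c]])@q
def at(p,x,y,z):
    c,s=np.cos(p[2]),np.sin(p[2]);x=x+75;return [p[0]+c*x-s*y,p[1]+s*x+c*y,z]
obs=[];pts=lambda p:[[*pt(p,a),28] for a in(30,15,-15,-30)]+[at(p,95,95,18),at(p,95,-95,18),at(p,88,0,94)]
tu=np.array([(237,261),(281,231),(386,209),(437,218),(195,204),(460,150),(320,160)])/3.3+[190,150]
su=np.array([(434,140)])/4.4+[230,180]
f=lambda p:np.r_[(proj(T,pts(p))-tu).ravel(),(proj(S,[pts(p)[6]])-su).ravel()]
s=least_squares(f,[355,0,.2]);print(s.x,s.fun.round(1).reshape(-1,2))
p=s.x;print("pin",pt(p,0),"dest",pt(p,15),"ring",at(p,88,0,94))
np.save("g.npy",p)
```

```text
[ 3.55673371e+02 -5.33393274e-01  2.03468708e-01] [[ 0.3 -0.1]
 [ 0.5  0. ]
 [ 0.1  0.3]
 [ 0.5  0.5]
 [-1.3 -0.6]
 [-0.2 -0.7]
 [ 0.3  0.3]
 [-0.5 -0. ]]
pin [492.78538879  27.75608384] dest [480.79155462  62.27934485] ring [np.float64(515.3109346047853), np.float64(32.403640790749165), 94]
```

Emit:
drive_tool(
  deltas=[
    [[0.225,-0.205,-0.02],[0,0,0]],
    [[0.225,-0.205,-0.02],[0,0,0]],
    [[0.225,-0.205,-0.01],[0,0,0]],
    [[0.225,-0.205,-0.01],[0,0,0]],
    [[0.225,-0.205,-0.01],[0,0,0]],
    [[0.225,-0.205,-0.01],[0,0,0]],
    [[0.225,-0.205,-0.01],[0,0,0]],
    [[0.225,-0.205,-0.01],[0,0,0]],
    [[0.225,-0.205,-0.01],[0,0,0]],
    [[0.225,-0.205,-0.01],[0,0,0]],
  ],
  grip=-1,
)

```text
t: 1.35
ee_pos: [396.2, -65.1, 249.3]
tool_rot: [0.979, 0.201, -0.0, -0.0]
force: [0.1, -1.2, -0.4]
opening: -0.2
grasp_force: 0.0
```

Emit:
drive_tool(
  deltas=[
    [[0.225,-0.205,0],[0,0,0.045]],
    [[0.225,-0.205,0],[0,0,0]],
    [[0,0,0],[0,-0.1,0]],
    [[0,0,0],[0,-0.1,0]],
    [[0,0,0],[0,0,0]],
  ],
)

```text
t: 1.98
ee_pos: [437.7, 15.6, 247.1]
tool_rot: [0.973, 0.165, -0.157, 0.026]
force: [0.6, -0.8, -0.2]
opening: 0.4
grasp_force: 0.0
```

```bash
cat > st.py <<'E'
from h import *
from plant import sensors
def st():
    o=sensors.get_obs();M=R.from_quat(o["tool_rot"]).as_matrix();g=np.load("g.npy")
    z=M[:,2];print("t",round(o["t"],2),"pos",o["ee_pos"].round(1),"F",np.round(o["force"],1),"open",round(o["opening"],1),"tilt",np.degrees(np.arccos(-z[2])).round(1),"heading",np.degrees(np.arctan2(z[1],z[0])).round(1),"yz",M[2,1].round(3))
    print("q",o["joint_positions"].round(2))
    return o,M,g
E
python3 -c "
from st import *
st()"
```

```text
t 1.98 pos [437.7  15.6 247.1] F [ 0.6 -0.8 -0.2] open 0.4 tilt 18.3 heading -161.0 yz -0.002
q [-0.07  0.33  0.04  1.57 -0.12  2.75]
```

Emit:
drive_tool(
  deltas=[
    [[0,0,0],[0,0.102,0]],
    [[0,0,0],[0,0.102,0]],
    [[0,0,0],[0,0.102,0]],
    [[0,0,0],[0,0.102,0]],
    [[0,0,0],[0,0.102,0]],
    [[0,0,0],[0,0.102,0]],
    [[0,0,0],[0,0.102,0]],
    [[0,0,0],[0,0.102,0]],
    [[0,0,0],[0,0,0]],
  ],
)

```text
t: 3.1
ee_pos: [434.1, 15.4, 247.3]
tool_rot: [0.873, 0.146, 0.459, -0.077]
force: [0.3, -0.8, -0.5]
opening: -0.1
grasp_force: 0.0
```

```bash
python3 -c "
from st import *
o,M,g=st()
ring=np.array([515.3,32.4,94])
for s in (-80,-60,25):
    print(s,(M.T@(ring+s*M[:,2]-o['ee_pos'])/150).round(3))
from plant import eyes
d={n:eyes.grab_frame(n) for n in('top','scene','wrist')}
a=np.hstack([cv2.resize(d['scene']['color'][100:340,180:420],(400,400)),cv2.resize(d['wrist']['color'],(400,400))])
cv2.imwrite('pics/p3.png',a[:,:,::-1])
"
```

```text
t 3.1 pos [434.1  15.4 247.3] F [ 0.3 -0.8 -0.5] open -0.1 tilt 55.4 heading 19.0 yz -0.0
q [-0.66 -0.36 -1.02  0.24  0.76  2.43]
-80 [-0.53   0.069  0.499]
-60 [-0.53   0.069  0.632]
25 [-0.53   0.069  1.199]
```

View pics/p3.png

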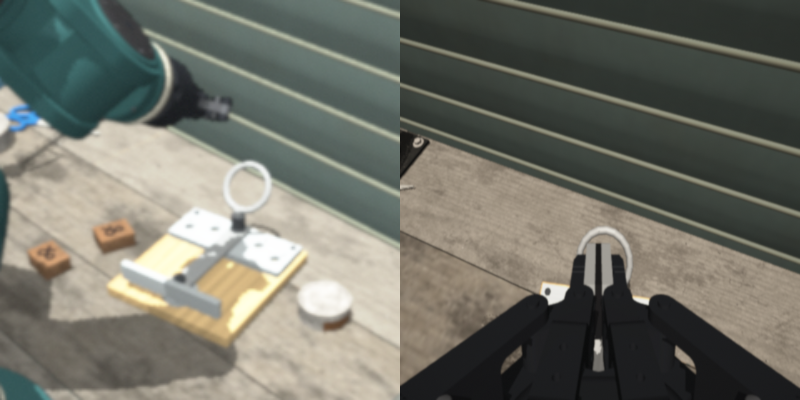

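The scene half shows the tool slanting towards the ring, above and behind it. In the wrist half the closed fingers line up with the ring. Next I'll approach to 60 mm short of the ring.

Emit:
drive_tool(
  deltas=[
    [[-0.088,0.0115,0.105],[0,0,0]],
    [[-0.088,0.0115,0.105],[0,0,0]],
    [[-0.088,0.0115,0.105],[0,0,0]],
    [[-0.088,0.0115,0.105],[0,0,0]],
    [[-0.088,0.0115,0.105],[0,0,0]],
    [[-0.088,0.0115,0.105],[0,0,0]],
    [[0,0,0],[0,0,0]],
    [[0,0,0],[0,0,0]],
  ],
)

```text
t: 4.25
ee_pos: [479.1, 4.9, 153.9]
tool_rot: [0.878, 0.153, 0.446, -0.084]
force: [0.2, 0.3, -0.2]
opening: -0.3
grasp_force: 0.0
```

```bash
python3 -c "
from st import *
o,M,g=st()
ring=np.array([515.3,32.4,94])
for s in (-60,25):
    print(s,(M.T@(ring+s*M[:,2]-o['ee_pos'])/150).round(3))
from plant import eyes
d={n:eyes.grab_frame(n) for n in('top','scene','wrist')}
p=proj(d['scene'],[ring])[0].astype(int)
a=np.hstack([cv2.resize(d['scene']['color'][p[1]-60:p[1]+60,p[0]-60:p[0]+60],(400,400)),cv2.resize(d['wrist']['color'][180:480,170:470],(400,400))])
cv2.imwrite('pics/p4.png',a[:,:,::-1])
"
```

```text
t 4.25 pos [479.1   4.9 153.9] F [ 0.2  0.3 -0.2] open -0.3 tilt 53.9 heading 20.5 yz -0.01
q [-0.58 -0.06 -1.17 -0.22  0.71  2.47]
-60 [-0.153 -0.085  0.07 ]
25 [-0.153 -0.085  0.636]
```

View pics/p4.png

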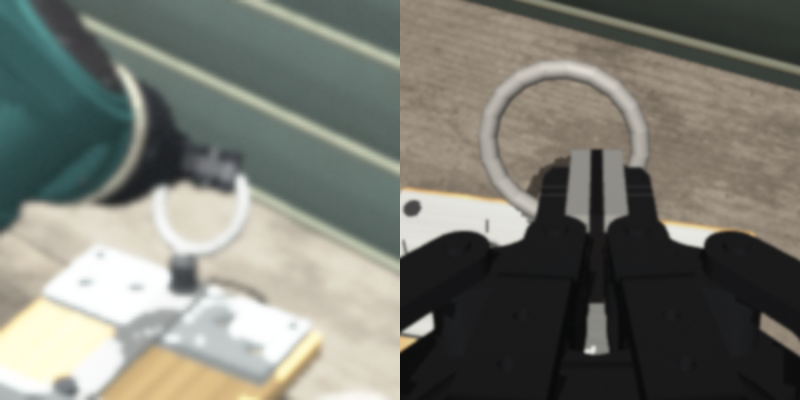

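The scene half shows the fingers high over the ring and off to the side, with joint 3 at its range limit of about -1.17. So this tilt folds the elbow too far. I'll fit the kinematics from the samples I have and choose a feasible heading and tilt.

```bash
cat > kin.py <<'E'
from st import *
from scipy.optimize import least_squares
S=[([-1.32030201,.26354554,-.0489722,1.25935665,0,1.41554336],[207.17,-482.1,230.8],[.97949,.201485,-.000025,-.00054]),
([-.07,.33,.04,1.57,-.12,2.75],[437.7,15.6,247.1],[.973,.165,-.157,.026]),
([-.66,-.36,-1.02,.24,.76,2.43],[434.1,15.4,247.3],[.873,.146,.459,-.077]),
([-.58,-.06,-1.17,-.22,.71,2.47],[479.1,4.9,153.9],[.878,.153,.446,-.084])]
Y=lambda a:R.from_euler('y',a)
def fk(p,q,s):
    a1,c,H,a2,a3,d5,L=p[:7]
    B=R.from_euler('z',q[0]); W=Y(q[1]-q[2]+q[3]+np.pi/2); W5=W*R.from_euler('x',s*q[4])
    v=np.array([a1,c,H])+Y(q[1]).apply([0,0,a2])+Y(q[1]-q[2]+np.pi/2).apply([0,0,a3])+W.apply([0,0,d5])+W5.apply([0,0,L])
    return B.apply(v),B*W5
if __name__=="__main__":
    for s in(1,-1):
        f=lambda p:np.concatenate([fk(p,q,s)[0]-x for q,x,_ in S])
        z=least_squares(lambda p:np.r_[f(p),(p-[0,80,200,400,350,100,200])*.003],[0,80,200,400,350,100,200])
        print(s,z.x.round(1),f(z.x).round(1))
        for q,x,k in S: print(fk(z.x,q,s)[1].as_matrix()[:,2].round(3),R.from_quat(k).as_matrix()[:,2].round(3))
E
python3 kin.py
```

```text
1 [  81.8   88.3   62.1  668.   255.9  628.9 -261.5] [  2.   20.6  30.1   3.4  10.6  19.8 -15.3  -0.6 -61.1  19.5 -22.3  11.2]
[-0.     0.001 -1.   ] [-0.     0.001 -1.   ]
[-0.274  0.139 -0.952] [-0.297 -0.102 -0.949]
[-0.066 -0.82  -0.568] [ 0.779  0.268 -0.567]
[ 0.042 -0.807 -0.589] [ 0.757  0.284 -0.588]
-1 [-41.6  81.9 249.8 637.6 426.6 226.8 282.2] [  3.6 -11.   -5.5  -6.1   2.4  -2.    3.1  -4.9  -0.2  -9.4   5.2   7.7]
[-0.     0.001 -1.   ] [-0.     0.001 -1.   ]
[-0.291 -0.1   -0.952] [-0.297 -0.102 -0.949]
[ 0.778  0.268 -0.568] [ 0.779  0.268 -0.567]
[ 0.756  0.284 -0.589] [ 0.757  0.284 -0.588]
```

```bash
cat > fit2.py <<'E'
import kin,numpy as np
from kin import *
def fk2(p,q):
    a1,c,H,a2,a3,x5,L,d5,o=p
    B=R.from_euler('z',q[0]); W=Y(q[1]-q[2]+q[3]+np.pi/2); W5=W*R.from_euler('x',-q[4])
    v=np.array([a1,c,H])+Y(q[1]).apply([0,0,a2])+Y(q[1]-q[2]+np.pi/2).apply([o,0,a3])+W.apply([x5,0,d5])+W5.apply([0,0,L])
    return B.apply(v),B*W5
o=sensors.get_obs();S2=S[:3]+[(o["joint_positions"],o["ee_pos"],0)]
p0=np.array([0,80,200,400,350,100,250,0,0.])
w=np.array([.03,.003,.003,.003,.003,.003,.003,.03,.03])*3
f=lambda p:np.concatenate([fk2(p,q)[0]-x for q,x,_ in S2])
z=least_squares(lambda p:np.r_[f(p),(p-p0)*w],p0);P=z.x
if __name__=="__main__":
    print(P.round(1),f(P).round(1))
    lo=np.array([-2.65,-.89,-1.18,-2.13,-1.35,-3.14]);hi=np.array([2.65,1.7,1.37,2.11,1.29,3.14])
    ring=np.array([515.3,32.4,94]);q0=o["joint_positions"].copy()
    piv=np.array([355.7,-.5,0])
    def ik(pos,zd):
        g=lambda q:np.r_[(fk2(P,np.r_[q,0])[0]-pos)/50,(fk2(P,np.r_[q,0])[1].as_matrix()[:,2]-zd)*5]
        best=None
        for s in (q0[:5],np.array([-1,.3,-.7,.4,.8]),np.array([.3,.3,-.7,.4,-.5])):
            r=least_squares(g,s)
            if r.cost<1e-6 and (best is None or r.x[2]>best[2]): best=r.x
        return best
    rot=R.from_euler('z',15,degrees=True).apply(ring-piv)+piv
    for t in(30,35,40,45):
        for h in(-30,-10,10,20,30,45,60):
            a,b=np.radians(t),np.radians(h);zd=np.array([np.sin(a)*np.cos(b),np.sin(a)*np.sin(b),-np.cos(a)])
            Q=[ik(x,zd) for x in (ring-60*zd,ring+25*zd,rot+25*zd+[0,0,35])]
            print(t,h,[None if q is None else q.round(2).tolist() for q in Q])
E
python3 fit2.py
```

```text
[ 12.2  80.3 150.1 553.5 356.1  -2.6 288.1 110.3 -57.6] [-1.7  3.   0.6  3.1 -0.6 -0.6  0.9 -0.1 -0.4 -0.1  1.1  0.5]
30 -30 [[0.11, 0.04, -0.74, 0.36, -0.3], [0.04, 0.19, -0.83, 0.1, -0.27], [0.15, 0.14, -0.76, 0.25, -0.32]]
30 -10 [[-0.05, -0.04, -0.83, 0.26, -0.06], [-0.07, 0.15, -0.9, -0.0, -0.05], [0.04, 0.08, -0.84, 0.13, -0.11]]
30 10 [[-0.23, -0.04, -0.83, 0.3, 0.2], [-0.18, 0.15, -0.9, 0.03, 0.18], [-0.08, 0.07, -0.86, 0.13, 0.13]]
30 20 [[-0.31, -0.02, -0.8, 0.36, 0.31], [-0.24, 0.16, -0.87, 0.09, 0.28], [-0.14, 0.08, -0.84, 0.18, 0.24]]
30 30 [[-0.37, 0.02, -0.75, 0.46, 0.4], [-0.28, 0.18, -0.83, 0.18, 0.37], [-0.19, 0.1, -0.8, 0.26, 0.33]]
30 45 [[-0.43, 0.1, -0.64, 0.63, 0.49], [-0.33, 0.23, -0.73, 0.36, 0.47], [-0.25, 0.15, -0.72, 0.41, 0.44]]
30 60 [[-0.45, 0.2, -0.51, 0.82, 0.52], [-0.36, 0.3, -0.62, 0.56, 0.52], [-0.28, 0.22, -0.62, 0.6, 0.51]]
35 -30 [[0.15, 0.02, -0.83, 0.22, -0.36], [0.07, 0.19, -0.9, -0.05, -0.33], [0.18, 0.13, -0.83, 0.12, -0.38]]
35 -10 [[-0.04, -0.07, -0.93, 0.1, -0.08], [-0.06, 0.15, -0.99, -0.17, -0.07], [0.05, 0.07, -0.93, -0.03, -0.13]]
35
[... 1378 characters left out ...]
44], [0.24, 0.15, -0.97, -0.17, -0.51]]
45 -10 [[-0.02, -0.07, -1.15, -0.28, -0.11], [-0.05, 0.19, -1.17, -0.57, -0.09], [0.08, 0.09, -1.1, -0.39, -0.18]]
45 10 [[-0.34, -0.1, -1.14, -0.19, 0.35], [-0.24, 0.18, -1.17, -0.52, 0.29], [-0.13, 0.06, -1.13, -0.38, 0.21]]
45 20 [[-0.46, -0.06, -1.08, -0.05, 0.54], [-0.33, 0.18, -1.12, -0.4, 0.46], [-0.22, 0.07, -1.1, -0.29, 0.39]]
45 30 [[-0.55, -0.0, -0.99, 0.14, 0.67], [-0.39, 0.2, -1.05, -0.22, 0.6], [-0.3, 0.09, -1.04, -0.15, 0.54]]
45 45 [[-0.61, 0.12, -0.81, 0.47, 0.77], [-0.46, 0.26, -0.89, 0.11, 0.73], [-0.37, 0.15, -0.9, 0.14, 0.71]]
45 60 [[-0.62, 0.27, -0.6, 0.8, 0.78], [-0.48, 0.35, -0.71, 0.47, 0.78], [-0.41, 0.25, -0.73, 0.48, 0.78]]
```

```bash
cat > tgt.py <<'E'
from st import *
ring=np.array([515.3,32.4,94])
def tm(t,h):
    a,b=np.radians(t),np.radians(h)
    z=np.array([np.sin(a)*np.cos(b),np.sin(a)*np.sin(b),-np.cos(a)]);y=np.array([np.sin(b),-np.cos(b),0]);return np.c_[np.cross(y,z),y,z]
def go(pos,M2=None):
    o,M,g=st();print("shift",(M.T@(np.array(pos)-o['ee_pos'])/150).round(3))
    if M2 is not None: print("turn",(R.from_matrix(M.T@M2).as_rotvec()/(np.pi/2)).round(3))
E
python3 -c "
from tgt import *
M2=tm(45,30)
go(ring-60*M2[:,2]+[0,0,30],M2)"
```

```text
t 4.4 pos [478.8   4.7 154. ] F [-0.3 -0.4  0.7] open -0.0 tilt 54.0 heading 20.5 yz -0.01
q [-0.58 -0.06 -1.18 -0.23  0.71  2.47]
shift [ 0.075 -0.042 -0.038]
turn [ 0.08  -0.1   -0.076]
```

Emit:
drive_tool(
  deltas=[
    [[0.07,-0.02,-0.08],[0,0,0]],
    [[0.07,-0.02,-0.08],[0.04,-0.05,-0.038]],
    [[0,0,0],[0.04,-0.05,-0.038]],
    [[0,0,0],[0,0,0]],
  ],
)

```text
t: 4.9
ee_pos: [473.2, 5.9, 181.7]
tool_rot: [0.892, 0.23, 0.378, -0.097]
force: [0.4, -0.6, -0.5]
opening: -0.5
grasp_force: 0.0
```

```bash
python3 -c "
from tgt import *
M2=tm(45,30)
go(ring-60*M2[:,2],M2)"
```

```text
t 4.9 pos [473.2   5.9 181.7] F [ 0.4 -0.6 -0.5] open -0.5 tilt 45.9 heading 28.8 yz 0.001
q [-0.57 -0.1  -0.91  0.3   0.68  2.23]
shift [-0.183 -0.014  0.245]
turn [ 0.01  -0.01  -0.008]
```

Emit:
drive_tool(
  deltas=[
    [[-0.046,-0.0035,0.061],[0.01,-0.01,-0.008]],
    [[-0.046,-0.0035,0.061],[0,0,0]],
    [[-0.046,-0.0035,0.061],[0,0,0]],
    [[-0.046,-0.0035,0.061],[0,0,0]],
    [[0,0,0],[0,0,0]],
  ],
)

```text
t: 5.52
ee_pos: [475.2, 12.7, 133.2]
tool_rot: [0.893, 0.238, 0.368, -0.101]
force: [-0.7, -0.4, 0.4]
opening: 0.3
grasp_force: 0.0
```

```bash
python3 -c "
from tgt import *
M2=tm(45,30)
go(ring-60*M2[:,2],M2); go(ring+25*M2[:,2])
from plant import eyes
d={n:eyes.grab_frame(n) for n in('scene','wrist')}
p=proj(d['scene'],[ring])[0].astype(int)
a=np.hstack([cv2.resize(d['scene']['color'][p[1]-60:p[1]+60,p[0]-60:p[0]+60],(400,400)),cv2.resize(d['wrist']['color'][180:480,170:470],(400,400))])
cv2.imwrite('pics/p5.png',a[:,:,::-1])
"
```

```text
t 5.53 pos [475.2  12.7 133.2] F [-0.7 -0.4  0.4] open 0.3 tilt 44.9 heading 30.3 yz -0.005
q [-0.55 -0.01 -0.99  0.15  0.67  2.23]
shift [ 0.025  0.02  -0.005]
turn [-0.003  0.001 -0.002]
t 5.53 pos [475.2  12.7 133.2] F [-0.7 -0.4  0.4] open 0.3 tilt 44.9 heading 30.3 yz -0.005
q [-0.55 -0.01 -0.99  0.15  0.67  2.23]
shift [0.026 0.022 0.562]
```

View pics/p5.png

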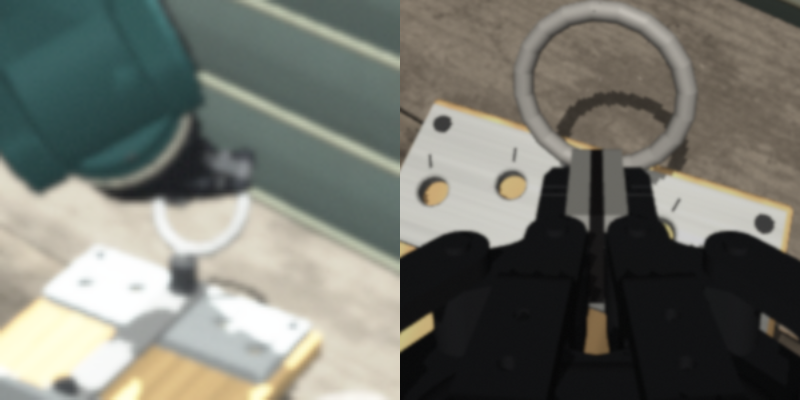

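The wrist half shows the ring centre at crop (603,88), full-frame pixel (322,246). The fingertips are laterally in line with it. One quick numeric check of the ring position follows.

```bash
python3 -c "
from tgt import *
from plant import eyes
d=eyes.grab_frame('wrist')
print(proj(d,[ring,sensors.get_obs()['ee_pos']]),ray(d,(322.3,246),94))
"
```

```text
[[323.4692674  250.26789116]
 [320.28845335 308.67955241]] [517.09735195  34.10208846  94.        ]
```

Emit:
drive_tool(
  deltas=[
    [[0.026,0.02,0],[0,0,0]],
    [[0,0,0.07],[0,0,0]],
    [[0,0,0.07],[0,0,0]],
    [[0,0,0.07],[0,0,0]],
    [[0,0,0.07],[0,0,0]],
  ],
)

```text
t: 6.3
ee_pos: [506.7, 25.4, 108.3]
tool_rot: [0.892, 0.239, 0.369, -0.1]
force: [-0.7, 0.1, -0.0]
opening: 0.3
grasp_force: 0.0
```

Emit:
drive_tool(
  deltas=[
    [[0,0,0.07],[0,0,0]],
    [[0,0,0.07],[0,0,0]],
    [[0,0,0.07],[0,0,0]],
    [[0,0,0.07],[0,0,0]],
    [[0,0,0],[0,0,0]],
  ],
)

```text
t: 6.92
ee_pos: [531.9, 40.6, 78.2]
tool_rot: [0.893, 0.239, 0.369, -0.1]
force: [0.1, -0.3, -0.0]
opening: 0.1
grasp_force: 0.0
```

```bash
python3 -c "
from tgt import *
M2=tm(45,30)
go(ring+25*M2[:,2],M2); go(ring+25*M2[:,2]+[0,0,10])"
```

```text
t 6.92 pos [531.9  40.6  78.2] F [ 0.1 -0.3 -0. ] open 0.1 tilt 45.0 heading 30.2 yz -0.003
q [-0.39  0.19 -1.04 -0.2   0.6   2.39]
shift [-0.013 -0.008  0.005]
turn [-0.002  0.    -0.001]
t 6.92 pos [531.9  40.6  78.2] F [ 0.1 -0.3 -0. ] open 0.1 tilt 45.0 heading 30.2 yz -0.003
q [-0.39  0.19 -1.04 -0.2   0.6   2.39]
shift [ 0.034 -0.008 -0.042]
```

Emit:
drive_tool(
  deltas=[
    [[0.014,0,-0.014],[0,0,0]],
    [[0.014,0,-0.014],[0,0,0]],
    [[0.014,0,-0.014],[0,0,0]],
    [[0.014,0,-0.014],[0,0,0]],
    [[0,0,0],[0,0,0]],
  ],
)

```text
t: 7.55
ee_pos: [531.8, 40.4, 90.5]
tool_rot: [0.892, 0.239, 0.369, -0.1]
force: [0.3, -0.1, -0.1]
opening: 0.1
grasp_force: 0.0
```

Emit:
drive_tool(
  deltas=[
    [[0.007,0,-0.007],[0,0,0]],
    [[0.007,0,-0.007],[0,0,0]],
    [[0,0,0],[0,0,0]],
  ],
)

```text
t: 7.92
ee_pos: [531.7, 40.4, 93.2]
tool_rot: [0.893, 0.239, 0.369, -0.1]
force: [-0.1, -0.1, 0.1]
opening: -0.0
grasp_force: 0.0
```

Emit:
drive_tool(
  deltas=[
    [[0.007,0,-0.007],[0,0,0]],
    [[0.007,0,-0.007],[0,0,0]],
    [[0,0,0],[0,0,0]],
  ],
)

```text
t: 8.3
ee_pos: [531.7, 40.4, 96.2]
tool_rot: [0.893, 0.239, 0.369, -0.1]
force: [-0.6, -0.8, -0.1]
opening: 0.3
grasp_force: 0.0
```

Emit:
drive_tool(
  deltas=[
    [[0.009,0,-0.009],[0,0,0]],
    [[0,0,0],[0,0,0]],
  ],
)

```text
t: 8.55
ee_pos: [531.7, 40.4, 98.1]
tool_rot: [0.893, 0.239, 0.369, -0.1]
force: [0.6, -0.3, 0.6]
opening: -0.1
grasp_force: 0.0
```

Emit:
drive_tool(
  deltas=[
    [[0.009,0,-0.009],[0,0,0]],
    [[0,0,0],[0,0,0]],
  ],
)

```text
t: 8.8
ee_pos: [531.6, 40.4, 99.9]
tool_rot: [0.893, 0.239, 0.369, -0.1]
force: [-0.3, -0.3, -1.6]
opening: 0.3
grasp_force: 0.3
```

Emit:
drive_tool(
  deltas=[
    [[0.009,0,-0.009],[0,0,0]],
    [[0,0,0],[0,0,0]],
  ],
)

```text
t: 9.05
ee_pos: [531.2, 40.6, 101.5]
tool_rot: [0.893, 0.239, 0.369, -0.101]
force: [-0.7, 0.4, -3.2]
opening: -0.2
grasp_force: 1.8
```

Emit:
drive_tool(
  deltas=[
    [[0.009,0,-0.009],[0,0,0]],
    [[0,0,0],[0,0,0]],
    [[0.009,0,-0.009],[0,0,0]],
    [[0,0,0],[0,0,0]],
  ],
)

```text
t: 9.55
ee_pos: [531.5, 40.5, 105.6]
tool_rot: [0.893, 0.239, 0.369, -0.1]
force: [-3.5, 0.8, -4.5]
opening: -0.2
grasp_force: 2.7
```

Emit:
drive_tool(
  deltas=[
    [[0.009,0,-0.009],[0,0,0]],
    [[0,0,0],[0,0,0]],
    [[0.009,0,-0.009],[0,0,0]],
    [[0,0,0],[0,0,0]],
  ],
)

```text
t: 10.05
ee_pos: [531.6, 40.4, 109.5]
tool_rot: [0.893, 0.239, 0.369, -0.1]
force: [-4.3, 0.6, -4.4]
opening: 0.1
grasp_force: 3.2
```

Emit:
drive_tool(
  deltas=[
    [[0.009,0,-0.009],[0,0,0]],
    [[0,0,0],[0,0,0]],
    [[0.009,0,-0.009],[0,0,0]],
    [[0,0,0],[0,0,0]],
  ],
)

```text
t: 10.55
ee_pos: [531.6, 40.4, 113.3]
tool_rot: [0.893, 0.239, 0.369, -0.1]
force: [-5.2, -0.1, -4.9]
opening: -0.3
grasp_force: 3.5
```

```bash
python3 -c "
from tgt import *
o,M,g=st()
from plant import eyes
d={n:eyes.grab_frame(n) for n in('scene','wrist')}
p=proj(d['scene'],[ring])[0].astype(int)
a=np.hstack([cv2.resize(d['scene']['color'][p[1]-60:p[1]+60,p[0]-60:p[0]+60],(400,400)),cv2.resize(d['wrist']['color'][180:480,170:470],(400,400))])
cv2.imwrite('pics/p6.png',a[:,:,::-1])
x=o['ee_pos'];c=np.r_[g[:2],0]
prev=x
for a in (3,6,9,12,15,16.5):
    n=R.from_euler('z',a,degrees=True).apply(x-c)+c;print(a,(M.T@(n-prev)/150).round(4));prev=n
"
```

```text
t 10.55 pos [531.6  40.4 113.3] F [-5.2 -0.1 -4.9] open -0.3 tilt 45.0 heading 30.2 yz -0.003
q [-0.4   0.11 -0.97 -0.06  0.6   2.39]
3 [ 0.0117 -0.0608  0.012 ]
6 [ 0.0095 -0.0616  0.0097]
9 [ 0.0072 -0.0622  0.0074]
12 [ 0.0049 -0.0626  0.0051]
15 [ 0.0025 -0.0629  0.0028]
16.5 [ 0.0004 -0.0315  0.0005]
```

View pics/p6.png

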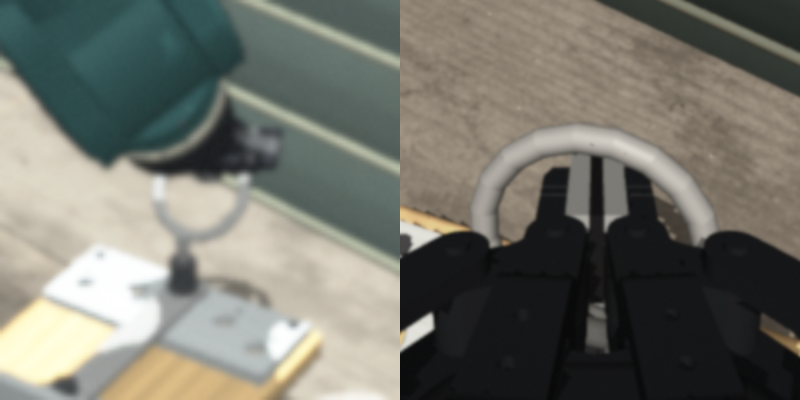

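The scene half shows the pin shaft lifted clear, and in the wrist half the ring arches over the fingers. The forces are small, so I'll swing left now.

Emit:
drive_tool(
  deltas=[
    [[0.006,-0.03,0.006],[0,0,0]],
    [[0.006,-0.031,0.006],[0,0,0]],
    [[0,0,0],[0,0,0]],
  ],
)

```text
t: 11.02
ee_pos: [529.3, 49.8, 113.4]
tool_rot: [0.892, 0.239, 0.369, -0.1]
force: [-4.8, -0.2, -4.7]
opening: -0.1
grasp_force: 3.1
```

Emit:
drive_tool(
  deltas=[
    [[0.005,-0.031,0.005],[0,0,0]],
    [[0.005,-0.031,0.005],[0,0,0]],
    [[0.004,-0.031,0.004],[0,0,0]],
    [[0.004,-0.031,0.004],[0,0,0]],
    [[0,0,0],[0,0,0]],
  ],
)

```text
t: 11.65
ee_pos: [522.7, 68.3, 113.1]
tool_rot: [0.893, 0.239, 0.369, -0.101]
force: [-5.7, -1.2, -5.2]
opening: -0.0
grasp_force: 3.8
```

```bash
python3 -c "
from tgt import *
o,M,g=st()
from plant import eyes
x=o['ee_pos'];print(np.degrees(np.arctan2(x[1]-g[1],x[0]-g[0])-g[2]))
d=eyes.grab_frame('wrist')
for A in (9,10,11,12):
  a=np.radians(A)+g[2];print(A,proj(d,[[g[0]+r*np.cos(a),g[1]+r*np.sin(a),z] for r,z in((184+3,118+13),)]).round())
cv2.imwrite('pics/p7.png',cv2.resize(d['color'][180:480,120:520],(800,600))[:,:,::-1])
"
```

```text
t 11.65 pos [522.7  68.3 113.1] F [-5.7 -1.2 -5.2] open -0.0 tilt 44.9 heading 30.3 yz -0.003
q [-0.33  0.09 -1.01 -0.11  0.56  2.46]
10.734782239052455
9 [[339. 277.]]
10 [[329. 276.]]
11 [[319. 274.]]
12 [[310. 273.]]
```

View pics/p7.png

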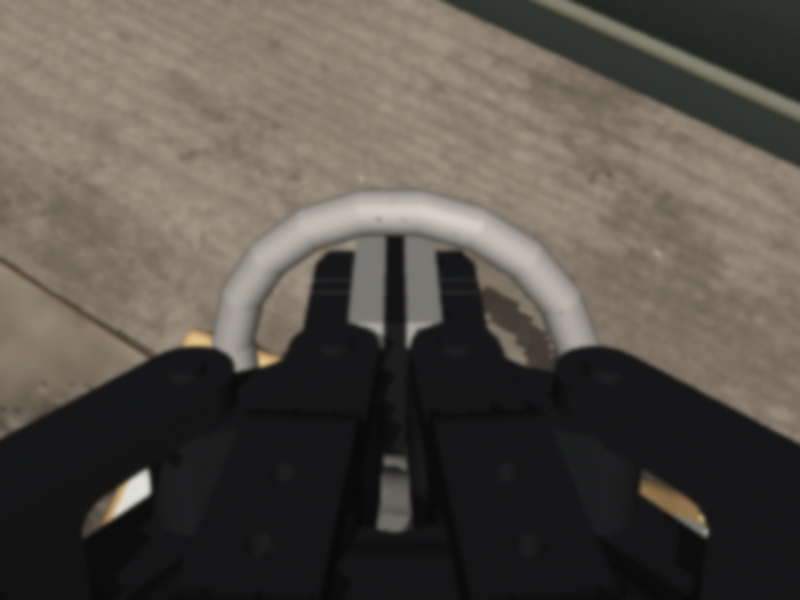

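The wrist crop shows the ring centred over the fingers at crop x of about 405, which puts the arm at about 10.6°. It needs about 4.3° more.

Emit:
drive_tool(
  deltas=[
    [[0.002,-0.03,0.002],[0,0,0]],
    [[0.002,-0.03,0.002],[0,0,0]],
    [[0.001,-0.029,0.001],[0,0,0]],
    [[0,0,0],[0,0,0]],
  ],
)

```text
t: 12.2
ee_pos: [516.8, 80.3, 113.0]
tool_rot: [0.893, 0.239, 0.369, -0.101]
force: [-5.9, -2.0, -5.1]
opening: -0.3
grasp_force: 4.0
```

```bash
python3 -c "
from tgt import *
o,M,g=st()
from plant import eyes
x=o['ee_pos'];print(np.degrees(np.arctan2(x[1]-g[1],x[0]-g[0])-g[2]))
d=eyes.grab_frame('wrist');s=eyes.grab_frame('scene')
ph=np.linspace(0,2*np.pi,60)
im=d['color'].copy();im2=s['color'].copy()
c40,s40=np.cos(np.radians(40)),np.sin(np.radians(40))
a=np.radians(15)+g[2];e=np.array([np.cos(a),np.sin(a),0]);l=np.array([-e[1],e[0],0]);u=e*s40+np.array([0,0,c40])
C=np.r_[g[:2],94+13]+e*163
P=[C+32*(np.cos(t)*l+np.sin(t)*u) for t in ph]
for f,i in((d,im),(s,im2)):
    cv2.polylines(i,[proj(f,P).round().astype(int)],True,(255,0,0),1)
q=proj(s,[C])[0].astype(int)
a=np.hstack([cv2.resize(im2[q[1]-60:q[1]+60,q[0]-60:q[0]+60],(400,400)),cv2.resize(im[180:480,170:470],(400,400))])
cv2.imwrite('pics/p8.png',a[:,:,::-1])
"
```

```text
t 12.2 pos [516.8  80.3 113. ] F [-5.9 -2.  -5.1] open -0.3 tilt 44.9 heading 30.3 yz -0.003
q [-0.3   0.08 -1.03 -0.13  0.55  2.49]
14.96917505691204
```

View pics/p8.png

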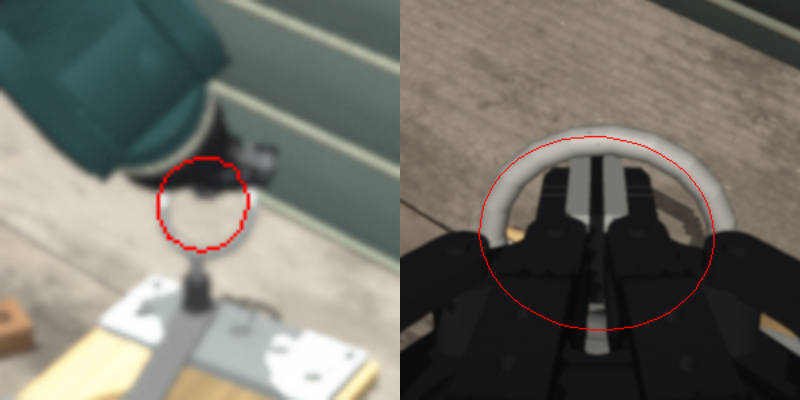

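In both views the real ring sits slightly right of the +15° model: wrist centre about 607 against 597. The arm is about 0.8° short, so I'll nudge it and then lower.

Emit:
drive_tool(
  deltas=[
    [[0,-0.018,0],[0,0,0]],
    [[0,0,0],[0,0,0]],
  ],
)

```text
t: 12.55
ee_pos: [515.6, 82.4, 113.1]
tool_rot: [0.893, 0.239, 0.369, -0.1]
force: [-5.9, -3.5, -4.2]
opening: -0.2
grasp_force: 4.1
```

Emit:
drive_tool(
  deltas=[
    [[-0.009,0,0.009],[0,0,0]],
    [[-0.009,0,0.009],[0,0,0]],
    [[-0.009,0,0.009],[0,0,0]],
    [[0,0,0],[0,0,0]],
  ],
)

```text
t: 13.05
ee_pos: [515.6, 82.4, 107.3]
tool_rot: [0.893, 0.239, 0.369, -0.101]
force: [-6.1, -3.6, -4.7]
opening: -0.2
grasp_force: 3.9
```

Emit:
drive_tool(
  deltas=[
    [[-0.009,0,0.009],[0,0,0]],
    [[-0.009,0,0.009],[0,0,0]],
    [[0,0,0],[0,0,0]],
  ],
)

```text
t: 13.42
ee_pos: [515.6, 82.4, 103.5]
tool_rot: [0.893, 0.239, 0.369, -0.101]
force: [-6.4, -3.5, -5.3]
opening: -0.3
grasp_force: 3.8
```

The finger still carries the spring load at about 4 mm of pin height, below the 8.5 mm plate level. So the pin is entering the hole, and I'll lower on.

Emit:
drive_tool(
  deltas=[
    [[-0.009,0,0.009],[0,0,0]],
    [[-0.009,0,0.009],[0,0,0]],
    [[0,0,0],[0,0,0]],
  ],
)

```text
t: 13.8
ee_pos: [516.5, 82.3, 100.4]
tool_rot: [0.892, 0.239, 0.369, -0.1]
force: [-1.9, -1.5, -1.2]
opening: 0.1
grasp_force: 1.4
```

Emit:
drive_tool(
  deltas=[
    [[-0.014,0,0.014],[0,0,0]],
    [[-0.014,0,0.014],[0,0,0]],
    [[-0.014,0,0.014],[0,0,0]],
    [[-0.014,0,0.014],[0,0,0]],
    [[0,0,0],[0,0,0]],
  ],
)

```text
t: 14.42
ee_pos: [516.0, 82.1, 87.8]
tool_rot: [0.893, 0.239, 0.369, -0.1]
force: [0.2, -0.3, -0.1]
opening: 0.1
grasp_force: 0.0
```

```bash
python3 -c "
from tgt import *
o,M,g=st()
a=np.radians(15)+g[2];C=np.r_[g[:2],94]+163*np.array([np.cos(a),np.sin(a),0])
print('offset from ring axis, mm',(M.T@(C-o['ee_pos'])).round(1))"
```

```text
t 14.43 pos [516.   82.1  87.8] F [ 0.2 -0.3 -0.1] open 0.1 tilt 44.9 heading 30.2 yz -0.003
q [-0.3   0.14 -1.08 -0.25  0.54  2.49]
offset from ring axis, mm [ -8.    0.9 -16.7]
```

Free of load, with the same contact height as at the start. Now withdraw through the ring and rise.

Emit:
drive_tool(
  deltas=[
    [[-0.02,0.006,-0.02],[0,0,0]],
    [[-0.02,0,-0.04],[0,0,0]],
    [[0,0,-0.08],[0,0,0]],
    [[0,0,-0.08],[0,0,0]],
    [[0,0,-0.08],[0,0,0]],
    [[0,0,-0.08],[0,0,0]],
    [[0,0,-0.08],[0,0,0]],
    [[0,0,-0.08],[0,0,0]],
    [[0,0,0],[0,0,0]],
  ],
)

```text
t: 15.55
ee_pos: [463.4, 49.9, 141.9]
tool_rot: [0.892, 0.239, 0.37, -0.1]
force: [-0.1, -0.1, 0.3]
opening: 0.4
grasp_force: 0.0
```

Emit:
drive_tool(
  deltas=[
    [[0.05,0,-0.15],[0,0,0]],
    [[0.05,0,-0.15],[0,0,0]],
    [[0.05,0,-0.15],[0,-0.05,0]],
    [[0.05,0,-0.15],[0,-0.05,0]],
    [[0,0,0],[0,0,0]],
    [[0,0,0],[0,0,0]],
  ],
)

```text
t: 16.3
ee_pos: [428.2, 30.1, 225.9]
tool_rot: [0.919, 0.246, 0.298, -0.082]
force: [-0.6, -0.7, -0.3]
opening: 0.3
grasp_force: 0.0
```

```bash
python3 -c "
from tgt import *
o,M,g=st()
from plant import eyes
s=eyes.grab_frame('scene');t=eyes.grab_frame('top')
a=np.radians(15)+g[2];e=np.array([np.cos(a),np.sin(a),0]);l=np.array([-e[1],e[0],0])
c40,s40=np.cos(np.radians(40)),np.sin(np.radians(40));u=e*s40+np.array([0,0,c40]);C=np.r_[g[:2],94]+e*163
P=[C+32*(np.cos(k)*l+np.sin(k)*u) for k in np.linspace(0,2*np.pi,60)]
out=[]
for f,w in((s,60),(t,60)):
    i=f['color'].copy();q=proj(f,[C])[0].astype(int)
    k=i[q[1]-w:q[1]+w,q[0]-w:q[0]+w];k=cv2.resize(k,(400,400));pp=((proj(f,P)-(q-w))*400/(2*w)).round().astype(int)
    cv2.polylines(k,[pp],True,(255,0,0),1);out.append(k)
cv2.imwrite('pics/p9.png',np.hstack(out)[:,:,::-1])
"
```

```text
t 16.3 pos [428.2  30.1 225.9] F [-0.6 -0.7 -0.3] open 0.3 tilt 36.0 heading 30.3 yz -0.004
q [-0.48 -0.21 -0.73  0.67  0.52  2.24]
```

View pics/p9.png

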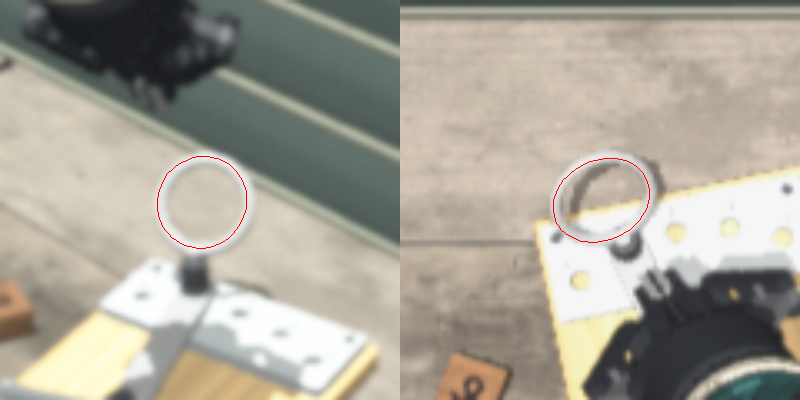

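The ring coincides with the modelled pin-home pose at +15° in both views. One hole is free on the left and three on the right, and the gripper is clear. Handing in.

```bash
python3 -c "
from plant import r
print(r.job_done())"
```

```text
the job is handed in; nothing more can be done
None
```

The swing arm is in the next hole on the type block's side (guide's left, +15°), and the last pictures and finger contact height show the pin fully home there; the block, tin and dabber were never touched, and I handed the job in at about 16 s.

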